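Draw three dowels from the lever dispenser

ROBOT

A 6-joint arm with a two-finger parallel gripper is mounted at the origin on a cart in front of the work surface, level with it; the furniture and walls round the work are solid. World frame = base frame: x ahead of the robot, y to its left, z up, the work surface at z = 0. Lengths are in m, angles in rad, forces in N, time in s.
With the tool pointing down it reaches from about 0.35 to 0.975 m from the base axis. Payload 7.1 kg.
Tool frame: the origin (TCP) lies between the finger pads; the fingertips stand 19 mm ahead of it and the grasp point (between the pads) is the TCP; z points along the fingers, y is the line along which they close (so a half turn about z gives the same grasp; the last joint's range is limited). The gripper opens to 88 mm and grips with 3 to 60 N. Pads are 20 mm wide; open, the fingers measure 115 mm over their backs; the gripper's body (75 mm by 178 mm) begins 61 mm behind the grasp point.
Start: joints at [-1.215, 0.423, 1.63, -0, 1.089, -0.019], TCP at [0.229, -0.582, 0.242] pointing down, gripper open.
Joint ranges: [-3, 3], [-0.9, 2.11], [0.09, 2.58], [-1.31, 4.45], [0.11, 2.69], [-2.54, 2.54]. Speed limits (rad/s): [2.39, 2.39, 3.01, 3.14, 3.14, 3.14].

INTERFACE

Orientations are given as a rotation vector (axis times angle).
In Python, from bench import robot gives the robot as it stands.
- The arm moves only by the shell command python3 -m inch 'ROWS' [FORCE]. ROWS is JSON, one flat list of numbers, 7 for each row, row after row: the shift along the tool's x, y, z in m, then the turn, a rotation vector about the tool's x, y, z in rad, then the closure, from 0 (fully open) to 1 (shut). A call has 1 to 20 rows; each row shifts and turns the commanded pose from where the row before left it, along the tool's axes as they then stand; what a row does not reach is not made up. A row lasts 1/12 s, in which the tool goes at most 41.7 mm and 7.16 degrees, less where a joint would pass 70% of its speed; a pose out of reach is approached as far as the arm can. A call is refused whole if a number of a shift passes 0.0417 or a number of a turn 0.125, either way. A call with a gripper value outside its range is refused whole. The fingers move at their own pace and stop on an object; FORCE is the grip in N (left out, the last holds). Time passes only in rows, so rows that do not move let the fingers close. It gives the time, the measured TCP pose, the force, the opening and the grip force at its end, in the units of the state.
- robot.get_state(): the state, without advancing time (a new reading comes with each control period).
- robot.read_camera(name): name is "scene" or "top" or "wrist"; returns the picture (480x640x3 uint8, red, green, blue); there is no depth.
- robot.get_calibration(name): a dict with "fx", "fy", "cx", "cy" (pixels), "origin" and "rotation" of the camera in the world. Camera axes: x right, y down, z forward; pixel columns grow to the right and rows downward; lengths in m; the calibration is good to about 2 mm. A picture is of the moment at which its call begins: read the wrist's pose just before it. get_calibration takes no time and is no camera call; for the wrist camera it gives the pose at the moment of the call.
- robot.close_job(): hands the job in; it is judged then, once.
Trained networks look in the newest picture that a camera, given by its name, has taken for a name from the list of things; names that differ only in an ending like _2 or _b are one class to them, and where a whole thing is asked for, a point or a joint stands for the part that bears it (a point fixed in the world has none). Each returns a list of dicts, best first, with "p" (0 to 1); they miss things now and then, are a little off and sometimes report something else, mostly with a low value. They report only what shows in the picture. A call takes as long as a camera call.
- robot.recognise(label, camera): "point" ([x, y, z] in m, in world coordinates, good to about 4 mm: the middle of the surface that is visible of it).
- robot.place_of(label, camera): "point" ([x, y, z] in m, in world coordinates, good to about 4 mm: a listed point, or the origin of a listed thing).
The state is a dict: "clock": time; "joints": joint angles; "joint_velocities": joint speeds; "joint_torque": joint torques, N m; "position": TCP position; "tool_rot": TCP orientation; "contact_force": force on the tool from outside, world axes, zero at the start; "ft_torque": the same for the moment, N m; "finger_gap": finger opening in m; "gripper_force": force on a finger pad.
Only numpy, scipy, OpenCV 4.12 (cv2) and the standard library are available. Lean on these libraries where they do the work, as an engineer would, in place of code of your own. Each camera call takes 0.05 s, during which the arm holds its last target. There are 200 camera calls.

TASK

Clear the block that lies in front of the dowel dispenser out of the tray's way to one side, and push the empty tray under its chute, fully home between the feet with its grip tab towards you. Press the dispenser's lever three times, each a full stroke with the lever let right back up, so that exactly three dowels roll into the tray and the rest stay in the magazine; then draw the loaded tray out again until it is clear of the dispenser's feet, and leave it flat on the bench with the three dowels in it. Keep the blocks on the bench, and do not shift or tip the drum form, the cone form, the screw jar or the glue bottle.

Things in the scene. Friction and masses are not known exactly. Their poses are not given: they have to be found in the camera images.
- dispenser: the hand-lever dowel dispenser, fixed: two plywood cheeks on a dark steel base, 195 mm tall. Origin on the bench under its upright magazine, in which five dowels lie along y, one above the other; x points to its back (chute and feet are on the -x side), y to its left, z up. Places written (x, y, z) in these texts are mm in this frame. It fills x -20..65, y -83..83 besides what follows
- dock (a point): middle of the tray's place on the bench below the chute, (-83, 0, 0). Two guide feet, 10 mm high and 10 mm wide, run forward from the base at each side of it, inner faces at y -70 and 70, tips flared outward, ending at x -91. The tray stops against the base edge at x -20, its middle then at x -80
- chute_lip (a point): middle of the front edge of the sloping steel chute (100 mm wide), (-70, 0, 48); its underside is 43 mm above the bench. A dowel rolls off here towards -x and drops into the tray
- lever_pad (a point): centre of the top of the lever's black rubber pad (46 x 46 mm) on the right of the dispenser. Lever up: (-69, -93, 114); pressed home: (-88, -93, 62); between these it moves on an almost straight line (arc about the pivot at x 50, z 40). At rest the pad's front edge is tipped up 0.2 rad, at the stop down 0.2. The lever's bar runs back from it along y -67
- lever_arm (a joint): angle of the sprung lever: 0 up (rest), 0.40 rad pressed to its stop. Spring force at the pad: 4 N at rest, 8 N fully down. It drives a shuttle that carries one dowel forward and drops it on the chute near the end of the stroke (at 0.30 to 0.36); the dowel is in the tray half a second later. The next drops into the shuttle when the lever is right up again. A short stroke drops nothing
- tray_in (a point): centre of the inner floor of the loose open plywood tray, 8 mm above its underside. Tray: 120 mm (its x) x 130 mm (its y), 38 mm high, walls 9 mm, 0.35 kg. Its -x wall is the front and carries the grip tab, its +x wall goes first under the chute. Fully home this point is at (-80, 0, 8) and the tray's axes agree with the dispenser's
- tray_tab (a point): centre of the grip tab of the tray, a wooden upright 14 mm thick (tray x), 60 mm wide (tray y), from the tray's floor up to 66 mm above the bench; this point is 46 mm above the tray's underside and at x -55 from the tray's middle. Pinch it across its thickness; its axes are the tray's
- wood_block_centre (a point): centre of the dark wooden block, 42 x 110 mm, 26 mm high, loose. Its 42 mm width runs at 40 degrees anticlockwise (from above) from this frame's x axis
- sanding_block_centre (a point): centre of the cork sanding block, 60 x 100 mm, 26 mm high, loose. Its 60 mm width runs at 24 degrees clockwise (from above) from this frame's x axis
- ply_block_1_centre (a point): centre of the plywood block, 30 x 50 mm, 44 mm high, loose. Its 30 mm width runs at 50 degrees anticlockwise (from above) from this frame's x axis. One of these three blocks, which one varies, lies in front of the dispenser where the tray has to go in; the other two lie near the front edge of the bench
- drum_form_1: small drum on a plywood post and base plate, bystander, loose; 75 x 98 mm, 96 mm tall, origin under its middle. The tray and this drum stand one to the left and one to the right in front of the dispenser, either way round
- cone_form_2: plaster cone form standing on its rim, bystander, loose; 108 mm across, 98 mm tall, origin under its middle. Other, fixed clutter (cone and drum on boards, scrap box, cup, tools) stands farther out, more than 0.37 m to the left or right of the robot's middle line; a tape roll and scissors lie there at the front edge
- screw_jar: glass jar of screws, bystander, loose; 65 mm across, 84 mm tall, origin under its middle
- glue_bottle: glue bottle, bystander, loose; 56 mm across, 127 mm tall, origin under its middle
- dowel_1_centre (a point): centre of a beech dowel, 20 mm across, 90 mm long, 35 g, lying along its y axis; number 1 from the bottom of the magazine at the start (5 is the top one), at (0, 0, 100)
- dowel_2_centre (a point): centre of a beech dowel, 20 mm across, 90 mm long, 35 g, lying along its y axis; number 2 from the bottom of the magazine at the start (5 is the top one), at (0, 0, 120)
- dowel_3_centre (a point): centre of a beech dowel, 20 mm across, 90 mm long, 35 g, lying along its y axis; number 3 from the bottom of the magazine at the start (5 is the top one), at (0, 0, 140)
- dowel_4_centre (a point): centre of a beech dowel, 20 mm across, 90 mm long, 35 g, lying along its y axis; number 4 from the bottom of the magazine at the start (5 is the top one), at (0, 0, 160)
- dowel_5_centre (a point): centre of a beech dowel, 20 mm across, 90 mm long, 35 g, lying along its y axis; number 5 from the bottom of the magazine at the start (5 is the top one), at (0, 0, 180)

How it is judged:
By the outcome, as a careful person would: the job done as asked, in the order asked, and still so for the second after the job is handed in, with the robot touching nothing.
It also fails if it takes over 70 s, if anything falls off the work surface, if the arm or the gripper's body presses on something with over 40 N, if the wrist force passes 120 N, or if a joint passes its speed limit or range.

## Working session

There is one attempt and no reset: what is moved stays moved. The work goes in short steps, Python scripts to look and compute and a shell command to move; the robot and the scene stay as the last step left them, time stands still between calls to the robot, and variables do not carry over. Pictures are saved under pics/ and viewed, at most 13 in all, crops included, and the job is handed in when it is done.

```bash
ls; mkdir -p pics; python3 - <<'E'
from bench import robot
import cv2,numpy as np
s=robot.get_state();print(s['clock'],s['position'],s['tool_rot'])
for c in("top","scene"):
    im=robot.read_camera(c);cv2.imwrite(f"pics/{c}0.png",im[:,:,::-1])
    for n in["dispenser","dock","chute_lip","lever_pad","tray_in","tray_tab","wood_block_centre","sanding_block_centre","ply_block_1_centre","drum_form_1","cone_form_2","screw_jar","glue_bottle"]:
        r=robot.place_of(n,c);print(c,n,[(np.round(q['point'],3).tolist(),round(q['p'],2)) for q in r[:2]])
print(robot.get_state()['clock'])
E
```

```text
pics
0.0 [ 0.22863695 -0.58110708  0.24092717] [-3.08513868e+00 -5.85006896e-01  4.02292101e-04]
top dispenser [([0.696, -0.013, -0.002], 0.62)]
top dock []
top chute_lip [([0.622, -0.028, 0.044], 0.75)]
top lever_pad [([0.637, -0.12, 0.118], 0.87), ([0.692, -0.014, 0.122], 0.33)]
top tray_in [([0.524, 0.259, 0.007], 0.63)]
top tray_tab [([0.468, 0.266, 0.045], 0.81), ([0.692, -0.012, -0.004], 0.28)]
top wood_block_centre [([0.529, -0.026, 0.01], 0.76)]
top sanding_block_centre [([0.354, -0.204, 0.01], 0.8), ([0.697, 0.345, 0.001], 0.75)]
top ply_block_1_centre [([0.356, 0.223, 0.02], 0.49)]
top drum_form_1 [([0.503, -0.272, 0.002], 0.89)]
top cone_form_2 [([0.696, 0.344, 0.002], 0.73)]
top screw_jar [([0.668, 0.213, -0.001], 0.56)]
top glue_bottle [([0.654, -0.278, -0.003], 0.61), ([0.521, 0.256, 0.005], 0.17)]
scene dispenser [([0.698, -0.014, 0.002], 0.8)]
scene dock [([0.653, -0.273, -0.006], 0.6)]
scene chute_lip [([0.625, -0.023, 0.05], 0.72)]
scene lever_pad [([0.642, -0.118, 0.113], 0.62), ([0.662, 0.216, 0.004], 0.49)]
scene tray_in [([0.524, 0.258, 0.007], 0.8), ([0.695, -0.014, 0.138], 0.34)]
scene tray_tab [([0.477, 0.269, 0.046], 0.64)]
scene wood_block_centre [([0.531, -0.025, 0.011], 0.64)]
scene sanding_block_centre [([0.357, -0.199, 0.011], 0.71)]
scene ply_block_1_centre [([0.355, 0.22, 0.02], 0.95), ([0.357, -0.2, 0.011], 0.64)]
scene drum_form_1 [([0.508, -0.273, -0.003], 0.93)]
scene cone_form_2 []
scene screw_jar [([0.663, 0.217, 0.001], 0.65)]
scene glue_bottle [([0.655, -0.275, -0.003], 0.85)]
1.4
```

View pics/top0.png

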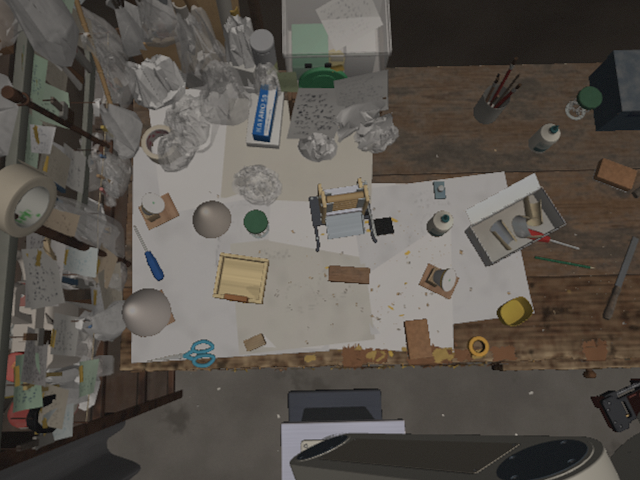

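View pics/scene0.png

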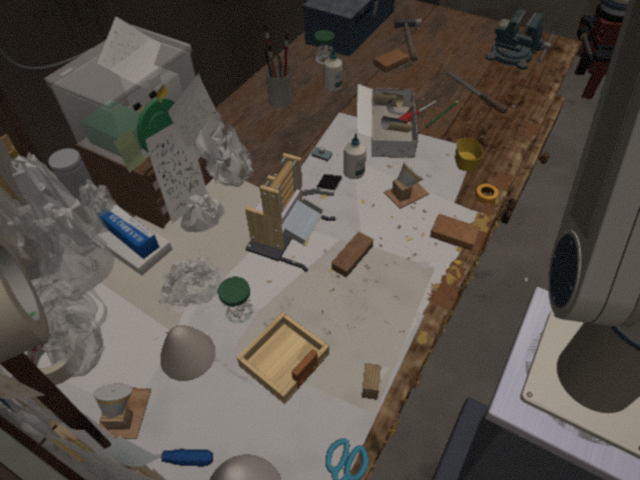

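```bash
python3 - <<'E'
from bench import robot
import numpy as np
for c in("top","scene","wrist"):
    k=robot.get_calibration(c);print(c,k['fx'],k['cx'],k['cy'],np.round(k['origin'],3),np.round(k['rotation'],3).tolist())
E
```

```text
top 507.54438977640996 316.9444040471096 246.87344501230552 [0.351 0.059 1.365] [-2.097, 2.15, -0.201]
scene 515.2910199148998 321.8678286826003 237.7093048947578 [0.224 0.609 0.922] [-0.724, 2.699, -0.967]
wrist 332.5299990549313 315.3747231308396 239.2992599845533 [ 0.303 -0.552  0.384] [2.387, -1.628, -0.242]
```

The top view shows the dark wood block in front of the chute (349,273). The tray is to the left (241,279) with its tab at the front (236,298), the drum is to the right (438,280), and the lever pad is at (384,226). I'll measure the yaws next.

```bash
cat > h.py <<'E'
from bench import robot
import cv2,numpy as np
from scipy.spatial.transform import Rotation as R
def world(c,px,z,k=None):
    k=k or robot.get_calibration(c);px=np.atleast_2d(px)
    d=np.c_[(px[:,0]-k['cx'])/k['fx'],(px[:,1]-k['cy'])/k['fy'],np.ones(len(px))]
    rot=np.array(k['rotation']);M=R.from_rotvec(rot).as_matrix() if rot.ndim==1 else rot
    d=d@M.T;o=np.array(k['origin']);return o+d*((z-o[2])/d[:,2:])
def pix(c,p):
    k=robot.get_calibration(c);M=R.from_rotvec(k['rotation']).as_matrix()
    q=(np.atleast_2d(p)-k['origin'])@M;return np.c_[q[:,0]/q[:,2]*k['fx']+k['cx'],q[:,1]/q[:,2]*k['fy']+k['cy']]
def st():
    s=robot.get_state();M=R.from_rotvec(s['tool_rot']).as_matrix()
    print('t',round(s['clock'],2),'pos',np.round(s['position'],4),'xdir',np.round(np.degrees(np.arctan2(M[1,0],M[0,0])),2),'tilt',np.round(M[:,2],3),'F',np.round(s['contact_force'],1),'gap',round(s['finger_gap'],4),round(s['gripper_force'],1),'J',np.round(s['joints'],2))
E
python3 - <<'E'
from h import *
im=cv2.imread('pics/top0.png');hsv=cv2.cvtColor(im,cv2.COLOR_BGR2HSV)
def rect(x0,x1,y0,y1,f,z,n):
    m=np.zeros(im.shape[:2],np.uint8);m[y0:y1,x0:x1]=f(hsv[y0:y1,x0:x1])*255
    m=cv2.morphologyEx(m,cv2.MORPH_OPEN,np.ones((3,3)))
    c=max(cv2.findContours(m,0,1)[0],key=cv2.contourArea)
    w=world('top',c[:,0].astype(float),z)[:,:2]
    r=cv2.minAreaRect((w*1000).astype(np.float32));print(n,np.round(r[0]),np.round(r[1]),r[2]);return m
rect(320,380,255,295,lambda h:(h[...,1]>90)&(h[...,2]<170),.022,'block')
rect(200,285,240,315,lambda h:(h[...,1]>70),.038,'tray')
rect(372,400,212,240,lambda h:h[...,2]<50,.114,'pad')
big=cv2.resize(im[190:310,200:460],None,fx=3,fy=3,interpolation=cv2.INTER_CUBIC);cv2.imwrite('pics/crop0.png',big)
st()
E
```

```text
block [529. -29.] [107.  42.] 84.44786071777344
tray [524. 256.] [131. 121.] 80.61853790283203
pad [ 639. -115.] [40. 43.] 8.188651084899902
t 1.4 pos [ 0.2288 -0.5816  0.2417] xdir 21.47 tilt [-0.  0. -1.] F [-0.1  0.1  0.1] gap 0.0879 0.0 J [-1.22  0.42  1.63 -0.    1.09 -0.02]
```

View pics/crop0.png

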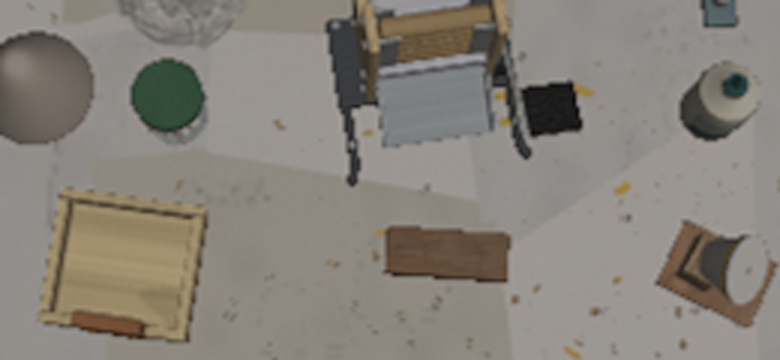

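```bash
python3 -m inch '[0,0,0,0,0,-0.122,0,0,0,0,0,0,-0.122,0,0,0,0,0,0,-0.122,0,0,0,0,0,0,-0.122,0,0,0,0,0,0,-0.122,0,0,0,0,0,0,-0.122,0,0,0,0,0,0,-0.122,0,0,0,0,0,0,-0.122,0,0,0,0,0,0,-0.122,0]' && python3 -m inch '[0.029,0.0123,0,0,0,0,0,0.029,0.0123,0,0,0,0,0,0.029,0.0123,0,0,0,0,0,0.029,0.0123,0,0,0,0,0,0.029,0.0123,0,0,0,0,0,0.029,0.0123,0,0,0,0,0,0.029,0.0123,0,0,0,0,0,0.029,0.0123,0,0,0,0,0,0.029,0.0123,0,0,0,0,0,0.029,0.0123,0,0,0,0,0,0.029,0.0123,0,0,0,0,0,0.029,0.0123,0,0,0,0,0,0.029,0.0123,0,0,0,0,0,0.029,0.0123,0,0,0,0,0,0.029,0.0123,0,0,0,0,0,0.029,0.0123,0,0,0,0,0,0.029,0.0123,0,0,0,0,0,0.029,0.0123,0,0,0,0,0,0.029,0.0123,0,0,0,0,0,0.029,0.0123,0,0,0,0,0]'; cat >> h.py <<'E'
def to(x,y,z):
    s=robot.get_state();M=R.from_rotvec(s['tool_rot']).as_matrix();print('shift',np.round(M.T@(np.array([x,y,z])-s['position']),4))
E
python3 - <<'E'
from h import *
st()
im=robot.read_camera('wrist');cv2.imwrite('pics/w1.png',im[:,:,::-1])
for n in["wood_block_centre","dispenser","chute_lip","lever_pad","tray_in","tray_tab","screw_jar"]:
    r=robot.place_of(n,'wrist');print(n,[(np.round(q['point'],3).tolist(),round(q['p'],2)) for q in r[:2]])
to(.529,-.028,.019)
E
```

```text
clock: 2.15
position: [0.2288, -0.5816, 0.2417]
tool_rot: [-2.321, -2.117, -0.0]
contact_force: [0.4, 0.5, -0.4]
finger_gap: 0.0877
gripper_force: 0.0
clock: 3.82
position: [0.531, -0.0269, 0.2419]
tool_rot: [2.327, 2.11, 0.0]
contact_force: [0.2, -1.0, 0.4]
finger_gap: 0.0876
gripper_force: 0.0
t 3.82 pos [ 0.531  -0.0269  0.2419] xdir 84.4 tilt [ 0. -0. -1.] F [ 0.2 -1.   0.4] gap 0.0876 0.0 J [-0.07  0.29  1.84 -0.    1.02  0.02]
wood_block_centre [([0.53, -0.033, 0.01], 0.75), ([0.628, -0.019, 0.052], 0.36)]
dispenser [([0.694, -0.017, 0.002], 0.77), ([0.636, -0.119, 0.115], 0.59)]
chute_lip [([0.625, -0.022, 0.047], 0.56)]
lever_pad [([0.634, -0.116, 0.116], 0.77)]
tray_in []
tray_tab []
screw_jar []
shift [ 0.0014 -0.0009  0.2227]
```

```bash
python3 -m inch '[0,-0.001,0.024,0,0,0,0,0,0,0.024,0,0,0,0,0,0,0.024,0,0,0,0,0,0,0.024,0,0,0,0,0,0,0.024,0,0,0,0,0,0,0.024,0,0,0,0,0,0,0.024,0,0,0,0,0,0,0.02,0,0,0,0,0,0,0.016,0,0,0,0,0,0,0.014,0,0,0,0,0,0,0,0,0,0,1,0,0,0,0,0,0,1,0,0,0,0,0,0,1,0,0,0,0,0,0,1,0,0,0,0,0,0,1,0,0,0,0,0,0,1]' 30; python3 - <<'E'
from h import *
st(); to(.531,-.027,.10); to(.605,.132,.10)
E
```

```text
clock: 5.55
position: [0.5299, -0.0285, 0.0245]
tool_rot: [2.327, 2.109, 0.002]
contact_force: [-0.1, 0.7, -0.1]
finger_gap: 0.0511
gripper_force: 0.0
t 5.55 pos [ 0.5299 -0.0285  0.0245] xdir 84.38 tilt [ 0.001 -0.    -1.   ] F [-0.1  0.7 -0.1] gap 0.0511 0.0 J [-0.08  0.64  1.94 -0.    0.57  0.02]
shift [ 0.0016  0.0011 -0.0755]
shift [ 0.167   0.0591 -0.0754]
```

```bash
python3 -m inch '[0,0,0,0,0,0,1,0,0,0,0,0,0,1,0,0,0,0,0,0,1,0,0,0,0,0,0,1,0,0,-0.02,0,0,0,1,0,0,-0.02,0,0,0,1,0,0,-0.02,0,0,0,1,0.02,0,0,0,0,0,1,0.021,0,0,0,0,0,1,0.021,0,0,0,0,0,1,0.021,0,0,0,0,0,1,0.021,0,0,0,0,0,1,0.021,0,0,0,0,0,1,0.021,0,0,0,0,0,1,0.021,0,0,0,0,0,1,0,0.015,0,0,0,0,1,0,0.015,0,0,0,0,1,0,0.015,0,0,0,0,1,0,0.014,0,0,0,0,1,0,0,0,0,0,0,1]'; python3 - <<'E'
from h import *
st(); to(.605,.132,.025)
im=robot.read_camera('top');cv2.imwrite('pics/t2.png',cv2.resize(im[190:310,200:400,::-1],None,fx=3,fy=3))
E
```

```text
clock: 7.22
position: [0.6069, 0.1322, 0.0838]
tool_rot: [2.327, 2.109, 0.004]
contact_force: [0.4, 0.0, -0.5]
finger_gap: 0.0421
gripper_force: 30.0
t 7.22 pos [0.6069 0.1322 0.0838] xdir 84.37 tilt [ 0.003  0.    -1.   ] F [ 0.4  0.  -0.5] gap 0.0421 30.0 J [ 0.2   0.62  1.72 -0.    0.79  0.29]
shift [-0.0004 -0.0021  0.0588]
```

View pics/t2.png

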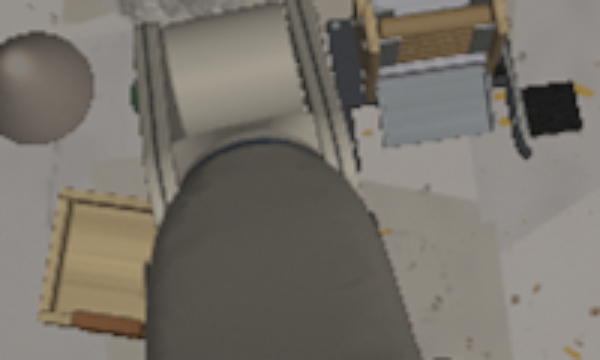

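```bash
python3 -m inch '[0,0,0.018,0,0,0,1,0,0,0.018,0,0,0,1,0,0,0.012,0,0,0,1,0,0,0.008,0,0,0,1,0,0,0.003,0,0,0,1,0,0,0,0,0,0,0,0,0,0,0,0,0,0,0,0,0,0,0,0,0,0,0,0,0,0,0,0,0,0,0,0,0,0,0,0,-0.025,0,0,0,0,0,0,-0.035,0,0,0,0,0,0,-0.035,0,0,0,0,0,0,-0.035,0,0,0,0,0,0,-0.035,0,0,0.066,0]'; python3 - <<'E'
from h import *
st(); to(.471,.267,.2)
E
```

```text
t 7.27 pos [0.6051 0.132  0.0835] xdir 84.36 tilt [ 0.001  0.    -1.   ] F [-0.2  0.1 -1.2] gap 0.0419 30.0 J [ 0.2   0.62  1.73 -0.    0.79  0.29]
shift [ 0.1212 -0.1467 -0.1166]schema error: expected a multiple of 7 numbers
```

```bash
python3 -m inch '[0,0,0.018,0,0,0,1, 0,0,0.018,0,0,0,1, 0,0,0.012,0,0,0,1, 0,0,0.008,0,0,0,1, 0,0,0.003,0,0,0,1, 0,0,0,0,0,0,0, 0,0,0,0,0,0,0, 0,0,0,0,0,0,0, 0,0,0,0,0,0,0, 0,0,0,0,0,0,0, 0,0,-0.025,0,0,0,0, 0,0,-0.035,0,0,0,0, 0,0,-0.035,0,0,0,0, 0,0,-0.035,0,0,0,0, 0,0,-0.035,0,0,0.066,0]'; python3 - <<'E'
from h import *
st(); to(.471,.267,.2)
E
```

```text
clock: 8.52
position: [0.6042, 0.132, 0.1914]
tool_rot: [-2.396, -2.032, 0.0]
contact_force: [-0.2, 0.4, -0.1]
finger_gap: 0.0878
gripper_force: 0.0
t 8.52 pos [0.6042 0.132  0.1914] xdir 80.62 tilt [-0. -0. -1.] F [-0.2  0.4 -0.1] gap 0.0878 0.0 J [ 0.2   0.47  1.68 -0.    0.99  0.36]
shift [ 0.1115 -0.1534 -0.0086]
```

```bash
python3 -m inch '[0.0139,-0.0192,0,0,0,0,0, 0.0139,-0.0192,0,0,0,0,0, 0.0139,-0.0192,0,0,0,0,0, 0.0139,-0.0192,0,0,0,0,0, 0.0139,-0.0192,0,0,0,0,0, 0.0139,-0.0192,0,0,0,0,0, 0.0139,-0.0192,0,0,0,0,0, 0.0139,-0.0192,0,0,0,0,0]'; python3 - <<'E'
from h import *
st()
k=robot.get_calibration('wrist');im=robot.read_camera('wrist')
for n in["tray_in","tray_tab","ply_block_1_centre","wood_block_centre","screw_jar"]:
    r=robot.place_of(n,'wrist');print(n,[(np.round(q['point'],3).tolist(),round(q['p'],2)) for q in r[:2]])
# overlay: expected tab rectangle and tray rim
a=np.radians(-9.4);Rm=np.array([[np.cos(a),-np.sin(a)],[np.sin(a),np.cos(a)]])
im=im.copy()
for pts,z,o in(([(-62,-30),(-48,-30),(-48,30),(-62,30)],.066,0),([(-60,-65),(60,-65),(60,65),(-60,65)],.038,0)):
    w=np.array([.524,.2575])+np.array(pts)/1000@Rm.T
    p=pix('wrist',np.c_[w,[z]*4]);cv2.polylines(im,[p.astype(np.int32)],True,(255,0,0),1)
cv2.imwrite('pics/w3.png',im[:,:,::-1])
E
```

```text
clock: 9.18
position: [0.4702, 0.2675, 0.1899]
tool_rot: [2.396, 2.032, 0.001]
contact_force: [-0.5, 0.3, 0.6]
finger_gap: 0.0877
gripper_force: 0.0
t 9.18 pos [0.4702 0.2675 0.1899] xdir 80.59 tilt [ 0.  0. -1.] F [-0.5  0.3  0.6] gap 0.0877 0.0 J [0.5  0.37 1.86 0.   0.92 0.66]
tray_in [([0.525, 0.258, 0.008], 0.97)]
tray_tab [([0.468, 0.269, 0.044], 0.8)]
ply_block_1_centre [([0.356, 0.22, 0.02], 0.88)]
wood_block_centre [([0.602, 0.13, 0.012], 0.91)]
screw_jar [([0.665, 0.208, 0.002], 0.68)]
```

View pics/w3.png

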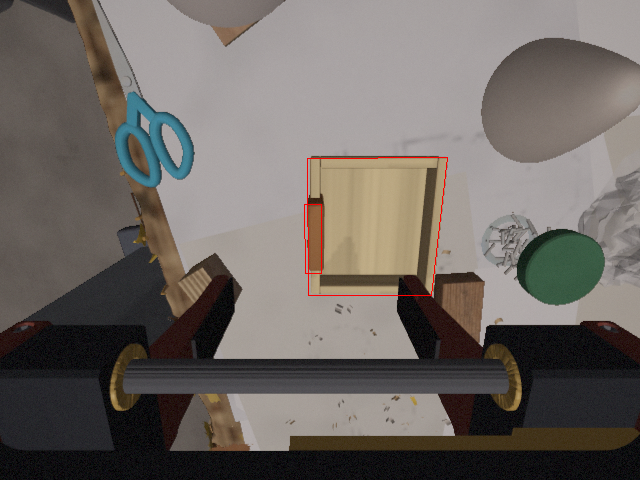

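The tray overlay fits the picture, with the tab at (314,238), and the block is set down clear at about (460,303). I'll grip the tab.

```bash
python3 -m inch '[0,0.001,0.018,0,0,0,0.5, 0,0,0.018,0,0,0,0.5, 0,0,0.018,0,0,0,0.5, 0,0,0.018,0,0,0,0.5, 0,0,0.018,0,0,0,0.5, 0,0,0.018,0,0,0,0.5, 0,0,0.018,0,0,0,0.5, 0,0,0.016,0,0,0,0.5, 0,0,0.002,0,0,0,1, 0,0,0,0,0,0,1, 0,0,0,0,0,0,1, 0,0,0,0,0,0,1, 0,0,0,0,0,0,1, 0,0,0,0,0,0,1, 0,0,0,0,0,0,1]' 45; python3 - <<'E'
from h import *
st()
E
```

```text
clock: 10.73
position: [0.4722, 0.2668, 0.0466]
tool_rot: [2.396, 2.032, 0.001]
contact_force: [-1.9, -0.4, 7.6]
finger_gap: 0.0138
gripper_force: 45.0
t 10.73 pos [0.4722 0.2668 0.0466] xdir 80.61 tilt [ 0.001  0.    -1.   ] F [-1.9 -0.4  7.6] gap 0.0138 45.0 J [ 0.49  0.61  1.91 -0.    0.63  0.66]
```

```bash
python3 -m inch '[0,-0.005,-0.001,0,0,0,1, 0,-0.012,0,0,0,0,1, 0,-0.012,0,0,0,0,1, 0,-0.011,0,0,0,0,1, -0.023,0,0,0,0,-0.0222,1, -0.023,0,0,0,0,-0.0222,1, -0.023,0,0,0,0,-0.0222,1, -0.023,0,0,0,0,-0.0222,1, -0.023,0,0,0,0,-0.0222,1, -0.023,0,0,0,0,-0.0222,1, -0.023,0,0,0,0,-0.0222,1, -0.023,0,0,0,0,-0.0222,1, -0.023,0,0,0,0,-0.0222,1, -0.023,0,0,0,0,-0.0222,1, -0.023,0,0,0,0,-0.0222,1, -0.023,0,0,0,0,-0.0222,1, -0.023,0,0,0,0,-0.0222,1, -0.023,0,0,0,0,-0.0222,1]'; python3 - <<'E'
from h import *
st();robot.read_camera('top')
print([np.round(q['point'],3) for q in robot.place_of('dispenser','top')[:1]])
im=robot.read_camera('wrist')
for n in["tray_in","dispenser","chute_lip","lever_pad"]:
    r=robot.place_of(n,'wrist');print(n,[(np.round(q['point'],3).tolist(),round(q['p'],2)) for q in r[:2]])
im=im.copy();a=np.radians(8.4);Rm=np.array([[np.cos(a),-np.sin(a)],[np.sin(a),np.cos(a)]])
for pts,z in(([(-91,-80),(-20,-80),(-20,-70),(-91,-70)],.01),([(-91,80),(-20,80),(-20,70),(-91,70)],.01),([(-70,-50),(-70,50)],.048),([(-20,-83),(-20,83)],.195)):
    w=np.array([.695,-.0145])+np.array(pts)/1000@Rm.T
    cv2.polylines(im,[pix('wrist',np.c_[w,[z]*len(w)]).astype(np.int32)],True,(255,0,0),1)
cv2.imwrite('pics/w4.png',im[:,:,::-1])
E
```

```text
clock: 12.23
position: [0.4251, -0.0476, 0.0467]
tool_rot: [-2.049, -2.38, 0.001]
contact_force: [0.7, 0.5, -2.5]
finger_gap: 0.0137
gripper_force: 45.0
t 12.23 pos [ 0.4251 -0.0476  0.0467] xdir 98.54 tilt [-0.001  0.    -1.   ] F [ 0.7  0.5 -2.5] gap 0.0137 45.0 J [-0.14  0.51  2.16  0.    0.48 -0.29]
[array([ 0.692, -0.014,  0.004])]
tray_in [([0.484, -0.04, 0.011], 0.93)]
dispenser []
chute_lip []
lever_pad []
```

View pics/w4.png

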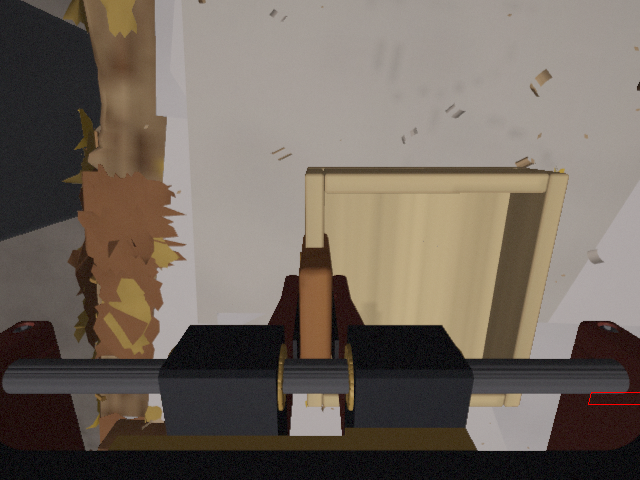

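```bash
python3 -m inch '[-0.0025,0.006,0,0,0,0.006,1, -0.0025,0.01,0,0,0,0,1, 0,0.014,0,0,0,0,1, 0,0.014,0,0,0,0,1, 0,0.014,0,0,0,0,1, 0,0.014,0,0,0,0,1, 0,0.012,0,0,0,0,1, 0,0.01,0,0,0,0,1, 0,0.008,0,0,0,0,1, 0,0.006,0,0,0,0,1, 0,0.004,0,0,0,0,1]'; python3 - <<'E'
from h import *
st();to(.5613,-.0335,.0467)
im=robot.read_camera('scene');cv2.imwrite('pics/s5.png',cv2.resize(im[150:330,200:440,::-1],None,fx=3,fy=3))
E
```

```text
clock: 13.5
position: [0.5379, -0.0361, 0.0466]
tool_rot: [-2.058, -2.372, 0.001]
contact_force: [-5.5, -0.4, 5.5]
finger_gap: 0.0141
gripper_force: 45.0
t 13.5 pos [ 0.5379 -0.0361  0.0466] xdir 98.1 tilt [-0.001  0.    -1.   ] F [-5.5 -0.4  5.5] gap 0.0141 45.0 J [-0.09  0.6   1.92 -0.    0.62 -0.23]
shift [-0.0007  0.0236 -0.0001]
```

View pics/s5.png

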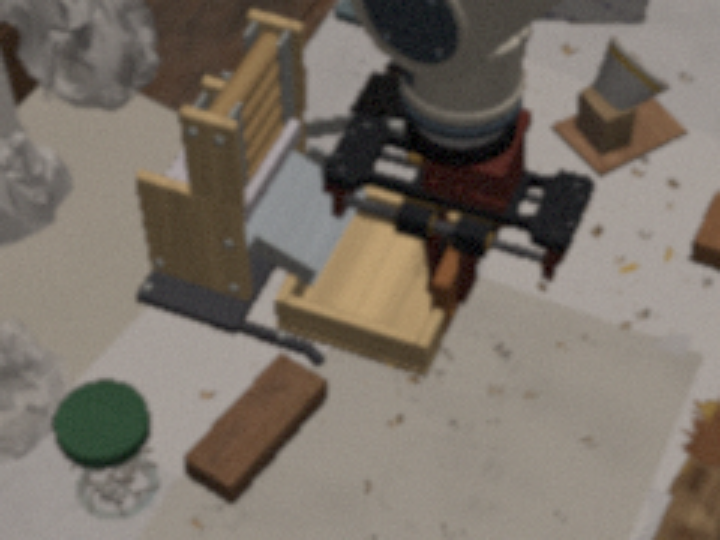

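The tray is part-way in between the feet and under the chute (tray front-left corner at about (430,365) in the crop), and the lateral force is small. I'll push it home.

```bash
python3 -m inch '[0,0.005,0,0,0,0,1, 0,0.005,0,0,0,0,1, 0,0.005,0,0,0,0,1, 0,0.004,0,0,0,0,1, 0,0.003,0,0,0,0,1, 0,0,0,0,0,0,1]'; python3 - <<'E'
from h import *
st()
E
python3 -m inch '[0,0.002,0,0,0,0,1, 0,0.002,0,0,0,0,1]';  python3 -m inch '[0,0.002,0,0,0,0,1]'
```

```text
clock: 14.05
position: [0.5604, -0.0335, 0.0466]
tool_rot: [2.059, 2.372, 0.001]
contact_force: [0.9, 0.1, -1.0]
finger_gap: 0.0141
gripper_force: 45.0
t 14.05 pos [ 0.5604 -0.0335  0.0466] xdir 98.06 tilt [ 0.001  0.    -1.   ] F [ 0.9  0.1 -1. ] gap 0.0141 45.0 J [-0.08  0.62  1.87  0.    0.65 -0.22]
clock: 14.22
position: [0.5607, -0.033, 0.0466]
tool_rot: [-2.057, -2.368, 0.006]
contact_force: [-18.9, -1.6, 15.3]
finger_gap: 0.0143
gripper_force: 45.1
clock: 14.3
position: [0.5609, -0.0327, 0.0466]
tool_rot: [-2.055, -2.366, 0.009]
contact_force: [-24.5, -2.1, 23.0]
finger_gap: 0.0141
gripper_force: 45.2
```

```bash
python3 -m inch '[0,-0.005,0,0,0,0,1, 0,-0.001,0,0,0,0,0.6, 0,0,0,0,0,0,0.6, 0,0,0,0,0,0,0.6, 0,0,0,0,0,0,0.6, 0,0,-0.02,0,0,0,0.6, 0,0,-0.035,0,0,0,0.6, 0,0,-0.035,0,0,-0.121,1, 0,0,-0.035,0,0,-0.121,1, 0,0,-0.025,0,0,-0.121,1, 0,0,0,0,0,-0.121,1, 0,0,0,0,0,-0.121,1, 0,0,0,0,0,-0.121,1, 0,0,0,0,0,-0.121,1, 0,0,0,0,0,-0.121,1, 0,0,0,0,0,-0.121,1, 0,0,0,0,0,-0.121,1, 0,0,0,0,0,-0.121,1, 0,0,0,0,0,-0.121,1, 0,0,0,0,0,-0.121,1]' 20; python3 - <<'E'
from h import *
st(); to(.6392,-.1163,.20)
im=robot.read_camera('top');im=im.copy()
for n in["tray_in","tray_tab","lever_pad","dispenser"]:
    r=robot.place_of(n,'top');print(n,[(np.round(q['point'],3).tolist(),round(q['p'],2)) for q in r[:2]])
robot.read_camera('scene')
for n in["tray_in","tray_tab","lever_pad"]:
    r=robot.place_of(n,'scene');print(n,[(np.round(q['point'],3).tolist(),round(q['p'],2)) for q in r[:2]])
E
```

```text
clock: 15.97
position: [0.56, -0.0335, 0.1967]
tool_rot: [-0.234, 3.132, -0.0]
contact_force: [0.1, 0.3, -1.2]
finger_gap: -0.0
gripper_force: 0.0
t 15.97 pos [ 0.56   -0.0335  0.1967] xdir -171.46 tilt [ 0.001  0.    -1.   ] F [ 0.1  0.3 -1.2] gap -0.0 0.0 J [-0.08  0.39  1.81  0.    0.95 -1.8 ]
shift [-0.066  -0.0936 -0.0032]
tray_in []
tray_tab []
lever_pad [([0.694, -0.012, -0.003], 0.71)]
dispenser []
tray_in [([0.616, -0.025, 0.009], 0.63), ([0.622, -0.026, 0.051], 0.59)]
tray_tab [([0.564, -0.033, 0.046], 0.65)]
lever_pad [([0.641, -0.117, 0.112], 0.48)]
```

```bash
python3 -m inch '[-0.0132,-0.0188,0,0,0,0,1, -0.0132,-0.0188,0,0,0,0,1, -0.0132,-0.0188,0,0,0,0,1, -0.0132,-0.0188,0,0,0,0,1, -0.0132,-0.0188,0.015,0,0,0,1, 0,0,0.025,0,0,0,1, 0,0,0.015,0,0,0,1, 0,0,0.005,0,0,0,1, 0,0,0,0,0,0,1]'; python3 - <<'E'
from h import *
st(); to(.6392,-.1163,.133); to(.6204,-.1189,.078)
im=robot.read_camera('scene');cv2.imwrite('pics/s6.png',cv2.resize(im[150:330,200:440,::-1],None,fx=3,fy=3))
E
```

```text
clock: 17.17
position: [0.6377, -0.1172, 0.1354]
tool_rot: [0.223, -3.131, -0.001]
contact_force: [-0.5, -0.4, 0.3]
finger_gap: -0.0
gripper_force: 0.0
t 17.17 pos [ 0.6377 -0.1172  0.1354] xdir -171.85 tilt [-0.002  0.    -1.   ] F [-0.5 -0.4  0.3] gap -0.0 0.0 J [-0.2   0.58  1.64 -0.    0.92 -1.91]
shift [-0.0017  0.0006  0.0024]
shift [0.0172 0.0007 0.0574]
```

View pics/s6.png

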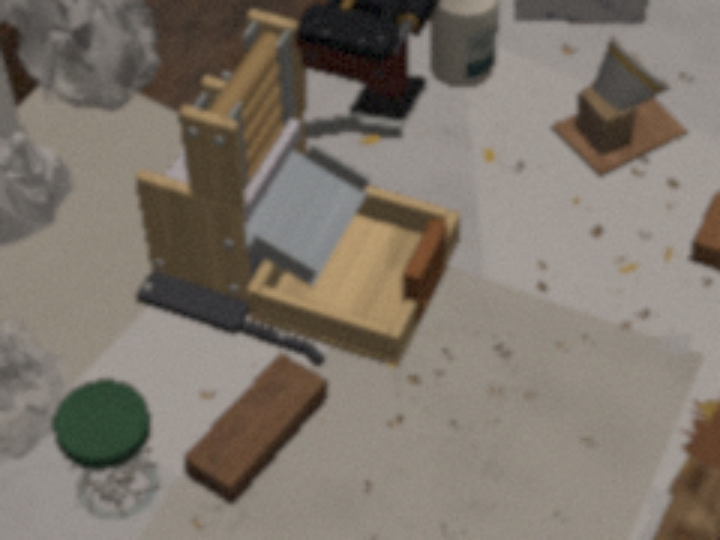

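The tray is home under the chute with its tab outward, and the fingertip is over the pad (about (390,95) in the crop). First press.

```bash
python3 -m inch '[0.0025,0,0.007,0,0,0,1, 0.0025,0,0.007,0,0,0,1, 0.0025,0,0.007,0,0,0,1, 0.0025,0,0.007,0,0,0,1, 0.0025,0,0.007,0,0,0,1, 0.002,0,0.007,0,0,0,1, 0.002,0,0.007,0,0,0,1, 0.001,0,0.006,0,0,0,1, 0,0,0.002,0,0,0,1, 0,0,0,0,0,0,1]'; python3 - <<'E'
from h import *
st()
E
```

```text
clock: 18.05
position: [0.62, -0.1198, 0.0818]
tool_rot: [0.225, -3.132, 0.0]
contact_force: [-10.4, -0.4, 17.5]
finger_gap: 0.0006
gripper_force: 9.4
t 18.05 pos [ 0.62   -0.1198  0.0818] xdir -171.79 tilt [-0.002 -0.    -1.   ] F [-10.4  -0.4  17.5] gap 0.0006 9.4 J [-0.21  0.64  1.7  -0.    0.81 -1.92]
```

```bash
python3 -m inch '[0,0,-0.002,0,0,0,1, -0.001,0,-0.006,0,0,0,1, -0.002,0,-0.007,0,0,0,1, -0.002,0,-0.007,0,0,0,1, -0.0025,0,-0.007,0,0,0,1, -0.0025,0,-0.007,0,0,0,1, -0.0025,0,-0.007,0,0,0,1, -0.0025,0,-0.007,0,0,0,1, -0.0025,0,-0.007,0,0,0,1, 0,0,-0.012,0,0,0,1, 0,0,0,0,0,0,1, 0,0,0,0,0,0,1]'; python3 - <<'E'
from h import *
st()
im=robot.read_camera('scene');cv2.imwrite('pics/s7.png',cv2.resize(im[150:330,200:440,::-1],None,fx=3,fy=3))
for i in range(1,3):
    r=robot.place_of(f'dowel_{i}_centre','scene');print([(np.round(q['point'],3).tolist(),round(q['p'],2)) for q in r])
E
```

```text
clock: 19.05
position: [0.6386, -0.1171, 0.1493]
tool_rot: [-0.225, 3.133, -0.0]
contact_force: [-0.9, 0.6, 0.5]
finger_gap: 0.0005
gripper_force: 0.0
t 19.05 pos [ 0.6386 -0.1171  0.1493] xdir -171.8 tilt [ 0.001 -0.    -1.   ] F [-0.9  0.6  0.5] gap 0.0005 0.0 J [-0.2   0.57  1.63  0.    0.94 -1.91]
[([0.578, -0.031, 0.018], 0.55), ([0.657, -0.275, -0.005], 0.22)]
[([0.697, 0.339, 0.002], 0.51), ([0.693, -0.014, 0.096], 0.37)]
```

View pics/s7.png

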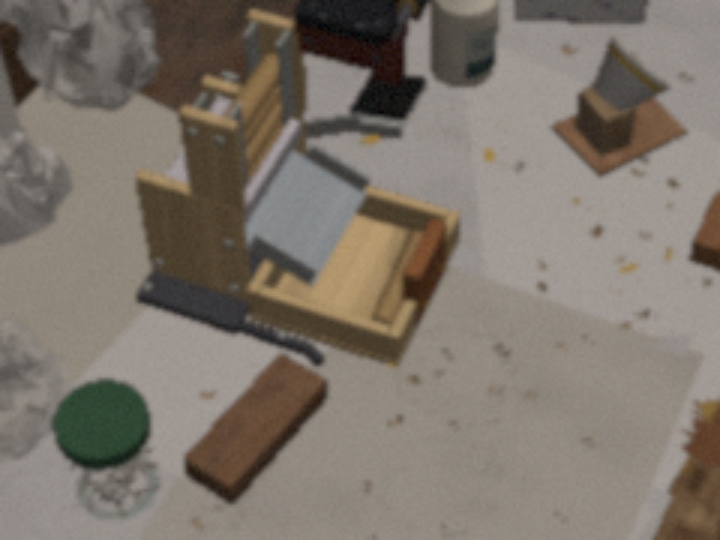

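One dowel lies in the tray against the tab wall (about (395,285) in the crop), and the magazine has dropped by one. Second and third presses.

```bash
python3 -m inch '[0,0,0.012,0,0,0,1, 0.0025,0,0.007,0,0,0,1, 0.0025,0,0.007,0,0,0,1, 0.0025,0,0.007,0,0,0,1, 0.0025,0,0.007,0,0,0,1, 0.0025,0,0.007,0,0,0,1, 0.002,0,0.007,0,0,0,1, 0.002,0,0.007,0,0,0,1, 0.001,0,0.006,0,0,0,1, 0,0,0.002,0,0,0,1, 0,0,0,0,0,0,1]'; python3 -m inch '[0,0,-0.002,0,0,0,1, -0.001,0,-0.006,0,0,0,1, -0.002,0,-0.007,0,0,0,1, -0.002,0,-0.007,0,0,0,1, -0.0025,0,-0.007,0,0,0,1, -0.0025,0,-0.007,0,0,0,1, -0.0025,0,-0.007,0,0,0,1, -0.0025,0,-0.007,0,0,0,1, -0.0025,0,-0.007,0,0,0,1, 0,0,-0.012,0,0,0,1, 0,0,0,0,0,0,1, 0,0,0,0,0,0,1, 0,0,0,0,0,0,1]'; python3 - <<'E'
from h import *
st()
im=robot.read_camera('scene');a=cv2.imread('pics/s7.png');b=cv2.resize(im[150:330,200:440,::-1],None,fx=3,fy=3)
cv2.imwrite('pics/s8.png',b);print('tray diff',np.abs(a[190:340,260:450].astype(int)-b[190:340,260:450]).mean(),'mag diff',np.abs(a[50:150,240:300].astype(int)-b[50:150,240:300]).mean())
to(.6377,-.1172,.1354)
E
```

```text
clock: 20.12
position: [0.6197, -0.1199, 0.0812]
tool_rot: [0.224, -3.131, -0.001]
contact_force: [-12.0, 0.4, 28.4]
finger_gap: 0.0003
gripper_force: 15.0
clock: 21.2
position: [0.638, -0.117, 0.1484]
tool_rot: [0.225, -3.133, -0.0]
contact_force: [-1.2, 0.3, 0.6]
finger_gap: 0.0004
gripper_force: 0.0
t 21.2 pos [ 0.638  -0.117   0.1484] xdir -171.8 tilt [-0.  0. -1.] F [-1.2  0.3  0.6] gap 0.0004 0.0 J [-0.2   0.57  1.63  0.    0.94 -1.91]
tray diff 3.124690058479532 mag diff 8.812277777777778
shift [ 0.0002 -0.0002  0.0128]
```

```bash
python3 -m inch '[0,0,0.011,0,0,0,1, 0.0025,0,0.007,0,0,0,1, 0.0025,0,0.007,0,0,0,1, 0.0025,0,0.007,0,0,0,1, 0.0025,0,0.007,0,0,0,1, 0.0025,0,0.007,0,0,0,1, 0.002,0,0.007,0,0,0,1, 0.002,0,0.007,0,0,0,1, 0.001,0,0.006,0,0,0,1, 0,0,0.002,0,0,0,1, 0,0,0,0,0,0,1]'; python3 -m inch '[0,0,-0.002,0,0,0,1, -0.001,0,-0.006,0,0,0,1, -0.002,0,-0.007,0,0,0,1, -0.002,0,-0.007,0,0,0,1, -0.0025,0,-0.007,0,0,0,1, -0.0025,0,-0.007,0,0,0,1, -0.0025,0,-0.007,0,0,0,1, -0.0025,0,-0.007,0,0,0,1, -0.0025,0,-0.007,0,0,0,1, 0,0,-0.02,0,0,0,1, 0,0,-0.03,0,0,0,1, 0,0,-0.012,0,0,0,1, 0,0,0,0,0,0,1]'; python3 - <<'E'
from h import *
st()
im=robot.read_camera('scene');cv2.imwrite('pics/s9.png',cv2.resize(im[150:330,200:440,::-1],None,fx=3,fy=3))
for n in["tray_in","tray_tab"]:
    r=robot.place_of(n,'scene');print(n,[(np.round(q['point'],3).tolist(),round(q['p'],2)) for q in r[:2]])
to(.5604,-.0335,.2)
E
```

```text
clock: 22.17
position: [0.6193, -0.1198, 0.0814]
tool_rot: [0.224, -3.13, -0.001]
contact_force: [-10.0, 0.7, 22.4]
finger_gap: 0.0008
gripper_force: 11.9
clock: 23.25
position: [0.6405, -0.1174, 0.203]
tool_rot: [-0.224, 3.128, -0.002]
contact_force: [-1.1, -0.3, 1.5]
finger_gap: 0.0007
gripper_force: 0.0
t 23.25 pos [ 0.6405 -0.1174  0.203 ] xdir -171.8 tilt [ 0.006 -0.001 -1.   ] F [-1.1 -0.3  1.5] gap 0.0007 0.0 J [-0.2   0.5   1.6   0.    1.03 -1.91]
tray_in [([0.615, -0.028, 0.009], 0.82)]
tray_tab [([0.563, -0.031, 0.044], 0.6)]
shift [ 0.0646  0.0936 -0.0014]
```

View pics/s9.png

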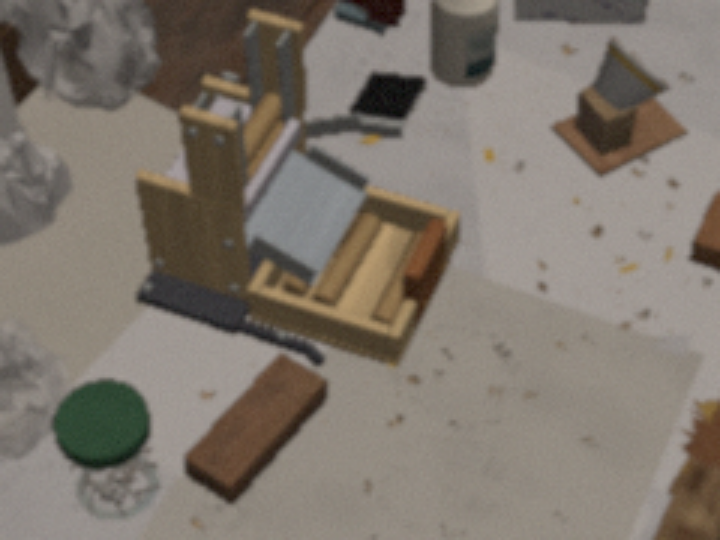

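Three dowels lie in the tray (front about (395,285), middle (345,260), back (290,285)), and two remain in the magazine. I'll return to the tab.

```bash
python3 -m inch '[0.0129,0.0187,0,0,0,0,1, 0.0129,0.0187,0,0,0,0,1, 0.0129,0.0187,0,0,0,0,1, 0.0129,0.0187,0,0,0,0,1, 0.0129,0.0187,0,0,0,0,0.5, 0,0,0,0,0,0.121,0.5, 0,0,0,0,0,0.121,0.5, 0,0,0,0,0,0.121,0.5, 0,0,0,0,0,0.121,0.5, 0,0,0,0,0,0.121,0.5, 0,0,0,0,0,0.121,0.5, 0,0,0,0,0,0.121,0.5, 0,0,0,0,0,0.121,0.5, 0,0,0,0,0,0.121,0.5, 0,0,0,0,0,0.121,0.5, 0,0,0,0,0,0.121,0.5, 0,0,0,0,0,0.121,0.5, 0,0,0,0,0,0.121,0.5]'; python3 - <<'E'
from h import *
st(); to(.5604,-.0335,.054)
E
```

```text
clock: 24.9
position: [0.5601, -0.0337, 0.1977]
tool_rot: [-2.065, -2.364, 0.003]
contact_force: [0.2, 0.0, 0.0]
finger_gap: 0.0443
gripper_force: 0.0
t 24.9 pos [ 0.5601 -0.0337  0.1977] xdir 97.72 tilt [-0.003  0.    -1.   ] F [0.2 0.  0. ] gap 0.0443 0.0 J [-0.08  0.39  1.8   0.    0.95 -0.22]
shift [0.     0.0008 0.1437]
```

```bash
python3 -m inch '[0,0.0005,0.025,0,0,-0.006,0.5, 0,0,0.025,0,0,0,0.5, 0,0,0.025,0,0,0,0.5, 0,0,0.025,0,0,0,0.5, 0,0,0.02,0,0,0,0.5, 0,0,0.015,0,0,0,0.5, 0,0,0.0085,0,0,0,0.5, 0,0,0,0,0,0,1, 0,0,0,0,0,0,1, 0,0,0,0,0,0,1, 0,0,0,0,0,0,1, 0,0,0,0,0,0,1, 0,0,0,0,0,0,1, 0,0,0,0,0,0,1]' 40; python3 - <<'E'
from h import *
st()
E
```

```text
clock: 26.07
position: [0.5606, -0.0339, 0.057]
tool_rot: [-2.053, -2.377, 0.002]
contact_force: [-4.7, -1.2, 4.5]
finger_gap: 0.0136
gripper_force: 40.0
t 26.07 pos [ 0.5606 -0.0339  0.057 ] xdir 98.37 tilt [-0.002  0.    -1.   ] F [-4.7 -1.2  4.5] gap 0.0136 40.0 J [-0.08  0.61  1.86 -0.    0.67 -0.23]
```

```bash
python3 -m inch '[0,-0.002,0,0,0,0,1, 0,-0.004,0,0,0,0,1, 0,-0.006,0,0,0,0,1, 0,-0.008,0,0,0,0,1, 0,-0.008,0,0,0,0,1, 0,-0.008,0,0,0,0,1, 0,-0.008,0,0,0,0,1, 0,-0.008,0,0,0,0,1, 0,-0.008,0,0,0,0,1, 0,-0.008,0,0,0,0,1, 0,-0.008,0,0,0,0,1, 0,-0.008,0,0,0,0,1, 0,-0.008,0,0,0,0,1, 0,-0.006,0,0,0,0,1, 0,-0.004,0,0,0,0,1, 0,-0.002,0,0,0,0,1, 0,0,0,0,0,0,1]' && python3 -m inch '[0,0,0,0,0,0,0.6, 0,0,0,0,0,0,0.6, 0,0,0,0,0,0,0.6, 0,0,0,0,0,0,0.6, 0,0,-0.01,0,0,0,0.6, 0,0,-0.025,0,0,0,0.6, 0,0,-0.035,0,0,0,0.6, 0,0,-0.035,0,0,0,0.6, 0,0,-0.035,0,0,0,0.6, -0.035,0,0,0,0,0,0.6, -0.035,0,0,0,0,0,0.6, -0.035,0,0,0,0,0,0.6, -0.035,0,0,0,0,0,0.6, -0.035,0,0,0,0,0,0.6, -0.035,0,0,0,0,0,0.6, -0.035,0,0,0,0,0,0.6, 0,0,0,0,0,0,0.6]'; python3 - <<'E'
from h import *
st()
im=robot.read_camera('top')
for n in["tray_in","tray_tab","drum_form_1","screw_jar","glue_bottle","cone_form_2","wood_block_centre"]:
    r=robot.place_of(n,'top');print(n,[(np.round(q['point'],3).tolist(),round(q['p'],2)) for q in r[:1]])
im2=robot.read_camera('scene')
A=cv2.resize(im[190:330,230:390,::-1],(640,560))
cv2.imwrite('pics/f.png',A);cv2.imwrite('pics/fs.png',cv2.resize(im2[150:330,200:440,::-1],None,fx=3,fy=3))
E
```

```text
clock: 27.48
position: [0.459, -0.0492, 0.0569]
tool_rot: [2.052, 2.377, 0.002]
contact_force: [4.0, -1.3, 6.8]
finger_gap: 0.0136
gripper_force: 40.0
clock: 28.9
position: [0.4955, -0.2966, 0.1971]
tool_rot: [2.054, 2.372, -0.001]
contact_force: [-0.4, 0.1, 0.6]
finger_gap: 0.0352
gripper_force: 0.0
t 28.9 pos [ 0.4955 -0.2966  0.1971] xdir 98.22 tilt [ 0.002 -0.003 -1.   ] F [-0.4  0.1  0.6] gap 0.0352 0.0 J [-0.56  0.41  1.77 -0.    0.96 -0.7 ]
tray_in [([0.512, -0.043, 0.007], 0.95)]
tray_tab [([0.457, -0.05, 0.042], 0.6)]
drum_form_1 [([0.505, -0.275, -0.002], 0.97)]
screw_jar [([0.666, 0.211, -0.0], 0.94)]
glue_bottle [([0.658, -0.277, -0.002], 0.84)]
cone_form_2 [([0.697, 0.346, 0.001], 0.74)]
wood_block_centre [([0.602, 0.134, 0.013], 0.84)]
```

View pics/fs.png

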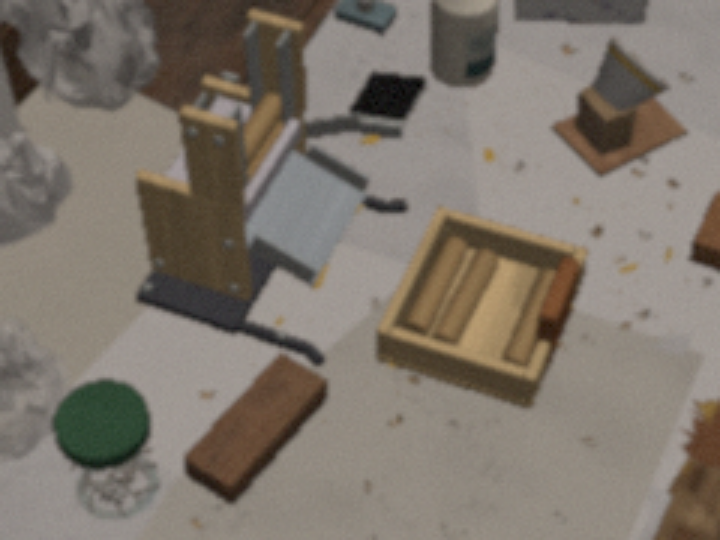

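The tray is out, clear of the feet and flat, with three dowels in it (about (440,285), (467,293) and (530,315) in the crop). The bystanders have not moved, and the arm is free of everything.

```bash
python3 -c "
from bench import robot
print(robot.close_job())"
```

```text
the job is handed in; nothing more can be done
None
```

The job is handed in at about 29 s: the block is moved aside to the left, three full lever strokes put three dowels in the tray and left two in the magazine, the tray is drawn out clear of the feet and flat on the bench, and the drum form, cone form, screw jar and glue bottle had not moved when last measured.

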